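# Latch a board carrier behind the gravity catch of a sloped rack lane

## Robot

A 6-joint arm with a two-finger parallel gripper is mounted at the origin on the work surface. World frame = base frame: x ahead of the robot, y to its left, z up, the work surface at z = 0. Lengths are in mm, angles in rad, forces in N, time in s.
With the tool pointing down it reaches from about 350 to 875 mm from the base axis. Payload 4.2 kg.
Tool frame: the origin (TCP) lies midway between the tips of the shut fingers; the grasp point (between the pads) lies 19 mm behind it; z points along the fingers, y is the line along which they close (so a half turn about z gives the same grasp; the last joint's range is limited). The gripper opens to 85 mm and grips with 20 to 120 N. Pads are 22 mm wide; open, the fingers measure 114 mm over their backs; the gripper's body (76 mm by 85 mm) begins 54 mm behind the grasp point. The pads swing forward as they close: fully open they stand 13 mm farther back than shut.
Start: joints at [1.587, 0.385, 0.008, 0, -1.194, -0.259], TCP at [150.232, 606.654, 231.312] pointing down, gripper open.
Joint ranges: [-3.14, 3.14], [-1.21, 2.06], [-1.07, 1.41], [-3.16, 2.05], [-2.99, -0.16], [-3.1, 3.1]. Speed limits (rad/s): [2.79, 2.79, 3.14, 3.14, 3.14, 3.14].

## Interface

Orientations are given as a unit quaternion [x, y, z, w].
In Python, from bench import sensors, get_image, camera_params, job_done gives the robot as it stands.
- The arm moves only by the tool servo_tool, never from a script. Its argument "motion" is a list of rows, each an object with "travel": the shift along the tool's x, y, z as a fraction of full scale, a list of three; "rot": the turn, a rotation vector about the tool's x, y, z as a fraction of full scale, a list of three; "hand": the opening, from 0 (shut) to 1 (fully open). In form: [{"travel": [x, y, z], "rot": [wx, wy, wz], "hand": hand}, ...]. A call has 1 to 10 rows; each row shifts and turns the commanded pose from where the row before left it, along the tool's axes as they then stand; what a row does not reach is not made up. Full scale, the value 1, is 25 cm for a shift and 360 degrees for a turn. A row lasts 1/12 s, in which the tool goes at most 41.7 mm and 7.16 degrees, less where a joint would pass 70% of its speed; a pose out of reach is approached as far as the arm can. A call with a number of a shift or a turn outside -1 to 1 is refused whole. A call with a gripper value outside its range is refused whole. The fingers move at their own pace and stop on an object; the grip force is fixed at half the most. Time passes only in rows, so rows that do not move let the fingers close. It gives the time, the measured TCP pose, the force, the opening and the grip force at its end, in the units of the state.
- sensors.read_state(): the state, without advancing time (a new reading comes with each control period).
- get_image(name): name is "scene" or "side" or "wrist"; returns (picture, depth): 420x560x3 uint8, red, green, blue; 420x560 float32, mm along the optical axis (not along the pixel's ray), 0 where there is no reading.
- camera_params(name): a dict with "camera_matrix" (3x3 intrinsics, pixels), "dist" ([k1, k2, p1, p2, k3] as OpenCV has them; the pictures are not rectified), "R" (3x3) and "t" (3): a world point X has camera coordinates R X + t; the wrist camera has in their place "mount" (4x4, takes a point from camera to tool coordinates, whose origin is the TCP and whose axes are the flange's). Camera axes: x right, y down, z forward; pixel columns grow to the right and rows downward; lengths in mm; the calibration is good to about 2 mm. A picture is of the moment at which its call begins: read the wrist's pose just before it. camera_params takes no time and is no camera call.
- job_done(): hands the job in; it is judged then, once.
The state is a dict: "clock": time; "joints": joint angles; "joint_vel": joint speeds; "joint_efforts": joint torques, N m; "position": TCP position; "ee_rot": TCP orientation; "contact_force": force on the tool from outside, world axes, zero at the start; "wrist_torque": the same for the moment, N m; "gripper_width": finger opening in mm; "grasp_force": force on a finger pad.
Only numpy, scipy, OpenCV 4.12 (cv2) and the standard library are available. Lean on these libraries where they do the work, as an engineer would, in place of code of your own. Each camera call takes 0.05 s, during which the arm holds its last target. There are 200 camera calls.

## Task

Pick up the black board carrier by its blue handle and slide it up the sloped rack lane so that its own front edge lifts the red catch, until the carrier gently presses in the rubber bumper at the end by a few millimetres (without bottoming it) and the catch has dropped behind it. Then tug the carrier back against the catch by its handle, firmly but gently, to prove that it is locked, and leave it lying flat in the lane with the catch down. Never touch the catch with the robot, and leave the orange reel, the jar and the open box where they are.

Things in the scene. Friction and masses are not known exactly. Their poses are not given: they have to be found in the camera images.
- handle (a point): centre of the carrier's blue handle bar, 60 mm above the case's underside (28 above its lid), over the case's middle. The bar runs across the carrier (along y): 14 mm thick (x), 14 high, 54 long, on two posts 10 mm wide at y = -22 and +22 mm. Axes are the carrier's: x along its length, z up.
- carrier_mid (a point): centre of the carrier's case, 16 mm above its underside, same axes as handle. The carrier is a loose closed black case with a grey lid, 120 long (x) by 110 wide (y) by 32 mm high without its handle, 0.3 to 0.6 kg. Either end may go first.
- lane: grey sloped lane of the fixed aluminium rack, whose place and yaw vary. Origin: mid-width on the lane's floor, under the catch's hinge axis. x runs up the lane (away from the robot, rising 0.21 rad), y to its left, z square to the floor. Floor: x = -160 to +240 mm, 150 wide. Guide walls 24 mm high, inner faces at y = -58 and +58, start at x = -30; mouth pieces flare outward from there to x = -82.
- lips (a point): mid-lane at x = 72, y = 0, z = 39 mm in the lane's frame: here two yellow lips begin, one over each edge of the lane, reaching in to 50 mm from its middle, underside 39 mm above the floor (entry flared up), to x = 195. The carrier cannot be put in there from above; it must slide in beneath them.
- catch (a joint): angle in rad of the red gravity catch: 0 hanging at its lower stop, grows as it is lifted (to 1.2). Hinge axis along the lane's y at x = 0, 58 mm above its floor; hinge post outside the left wall, y = 66 to 74, 72 mm high. With the arm lying on the carrier's lid it reads about 0.49. It falls by its own weight once the carrier's rear edge is past x = 66 mm.
- catch_pivot (a point): the catch's hinge axis at mid-arm (lane x = 0, y = 46, z = 58 mm). Hub radius 8 mm: set the carrier down with its front edge before x = -15. The arm: 66 mm long, 12 wide, 8 thick, centred at y = +46. It slopes down and up-lane from the hinge, so a carrier sliding up the lane wedges it up with its front edge (under 2 N, first touch at about x = 15 to 20 mm), and it then rides on the lid.
- catch_nose (a point): free end of the catch arm; when down, at x = 45, y = 46, z = 10 mm in the lane's frame. Down, it blocks a carrier's rear edge from coming back past about x = 48 mm.
- bumper (a joint): how far the rubber bumper at the lane's upper end is pushed in (m): 0 at rest, 1 N per mm, bottoms at 0.016. Pad 70 mm wide (y), 6 to 28 mm above the floor. It sits on a clamp whose setting varies and is not reported: the pad's face at rest is at x = 188 to 204 mm in the lane's frame; feel for it. The carrier's rear edge is past the catch when its front touches the pad.
- reel_mid (a point): centre of a loose orange reel, 64 diameter by 50 mm, bystander
- jar_mid (a point): centre of a loose jar, 56 diameter by 75 mm, bystander
- cup_mid (a point): centre of a loose open black parts box, 70 x 90 x 50 mm, bystander beyond the rack
Things that resemble listed ones, but are neither listed nor needed, are in the scene too. Leave any purple look-alike of the part that bears handle alone.

How it is judged (in metres and radians):
On the way, in this order (a step that is already met when the one before it is completed fails the run):
1. the carrier itself lifts the catch (above 0.25 rad, the arm bearing on the carrier) (value of joint catch above 0.25 rad and contact force between carrier and catch above 0.05 N), for 0.1 s.
2. the carrier has pushed the bumper in by 3 mm or more and the catch has dropped behind it (below 0.1 rad) (value of joint bumper above 0.003 m and value of joint catch below 0.1 rad and x of carrier_mid in the frame of lane above 0.118 m), for 0.1 s.
3. the carrier is pulled back against the dropped catch with 3 N or more (contact force between carrier and catch above 3 N and value of joint catch below 0.1 rad), for 0.2 s.
At the end, for the whole second after the job is handed in: The carrier lies flat on the lane's floor (within 4 mm and 0.06 rad) between the guides, at rest and released, its middle 103 to 157 mm up the lane, that is between the catch and the bumper, and the catch hangs down behind it (below 0.1 rad) (value of joint catch below 0.1 rad and x of carrier_mid in the frame of lane between 0.103 and 0.157 m and y of carrier_mid in the frame of lane between -0.008 and 0.008 m and z of carrier_mid in the frame of lane below 0.02 m and angle between the z axis of carrier_mid and the z axis of lane, either way round below 0.06 rad and linear speed of carrier below 0.02 m/s and contact force between the fingers and carrier below 0.1 N); the robot touches nothing.
It fails at once if the robot touches the catch (contact force between any of the fingers, the arm and catch above 0.5 N).
It fails at once if the bumper is driven in by more than 13 mm (bottomed) (value of joint bumper above 0.013 m).
It fails at once if the carrier is wrenched against the catch with more than 40 N (contact force between carrier and catch above 40 N).
It fails at once if the reel, the jar or the open box is moved by more than 20 mm (distance of any of reel_mid, jar_mid, cup_mid from where it was at the start of the episode above 0.02 m).
It also fails if it takes over 58 s, if anything falls off the work surface, if the arm or the gripper's body presses on something with over 40 N, if the wrist force passes 120 N, or if a joint passes its speed limit or range.

## Working session

There is one attempt and no reset: what is moved stays moved. The work goes in short steps, Python scripts to look and compute and a tool call to move; the robot and the scene stay as the last step left them, time stands still between calls to the robot, and variables do not carry over. Pictures are saved under pics/ and viewed, at most 10 in all, crops included, and the job is handed in when it is done.

Besides the shell and the picture viewer there is one more tool, called after "Emit:" as name(argument=value, ...), one argument or row to a line, values as JSON. servo_tool: Moves the arm, as the interface text tells. Its arguments: {"type":"object","properties":{"motion":{"type":"array"}},"required":["motion"]}

```bash
ls; mkdir -p pics
python3 - <<'E'
from bench import *
import cv2, numpy as np
s=sensors.read_state(); print(s)
for n in ("scene","side"):
    im,d=get_image(n); cv2.imwrite(f"pics/{n}0.png",im[:,:,::-1]); np.savez(f"{n}0.npz",im=im,d=d)
    p=camera_params(n); print(n,p)
print(camera_params("wrist"))
E
```

```text
pics
{'clock': 0.0, 'joints': array([ 1.58659993e+00,  3.85530458e-01,  6.62171558e-03, -5.04748397e-04,
       -1.19400209e+00, -2.58603499e-01]), 'joint_vel': array([-2.05448541e-05, -3.71217745e-04, -1.63231455e-03, -6.79701307e-04,
        7.56298767e-04, -5.09692608e-06]), 'joint_efforts': array([-1.80166619e-03, -3.92291522e+01,  1.88399148e+01,  4.18613032e+00,
       -4.56679700e-03,  4.53997373e-07]), 'position': array([150.10082593, 606.10069993, 230.23487979]), 'ee_rot': array([ 9.92628210e-01, -1.21194321e-01, -8.77632580e-05,  1.07939843e-03]), 'contact_force': array([-0.328129  , -0.48725158, -0.28164609]), 'wrist_torque': array([ 0.02534895,  0.05004124, -0.02510863]), 'grasp_force': 0.0, 'gripper_width': 85.51740774238154}
scene {'camera_matrix': array([[432.33560566,   0.        , 275.20390169],
       [  0.        , 432.33560566, 211.40382449],
       [  0.        ,   0.        ,   1.        ]]), 'dist': array([-0.00547458,  0.        ,  0.        ,  0.        ,  0.        ]), 'R': array([[-0.76342995,  0.64584369,  0.0077865 ],
       [ 0.45614799,  0.54765376, -0.
[... 490 characters left out ...]
0.31808448,  0.61613834, -0.72055243]]), 't': array([-482.88963673,  225.98782822, 1460.41084198])}
{'camera_matrix': array([[293.77433183,   0.        , 276.82676454],
       [  0.        , 293.77433183, 210.79066032],
       [  0.        ,   0.        ,   1.        ]]), 'dist': array([0.01364789, 0.        , 0.        , 0.        , 0.        ]), 'mount': array([[ 1.14974654e-03, -9.55210275e-01, -2.95925682e-01,
         7.55621369e+01],
       [ 9.99999213e-01,  9.49727315e-04,  8.19652909e-04,
         1.78883658e-01],
       [-5.01892177e-04, -2.95926391e-01,  9.55210615e-01,
        -1.42911583e+02],
       [ 0.00000000e+00,  0.00000000e+00,  0.00000000e+00,
         1.00000000e+00]])}
```

View pics/scene0.png

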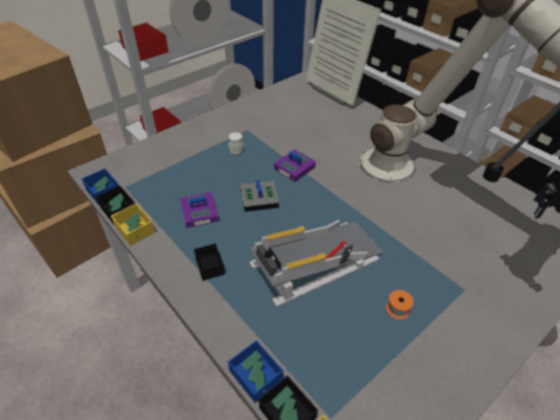

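View pics/side0.png

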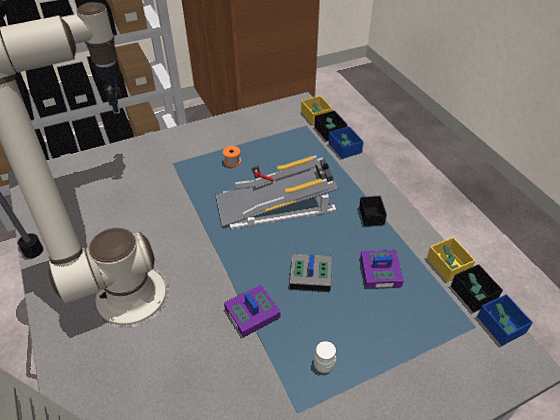

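The carrier is the black case with the grey lid and a blue handle, at scene (259,193) and side (311,270). The things it could be mistaken for are the purple look-alikes at scene (295,165) and (200,209), which are side (252,310) and (381,268). I'll check the choice in one crop.

```bash
cat > h.py <<'E'
import numpy as np, cv2
from bench import *
def cloud(n,im,d):
    p=camera_params(n); K=p["camera_matrix"]
    v,u=np.mgrid[:420,:560]
    uv=cv2.undistortPoints(np.stack([u,v],-1).reshape(-1,1,2).astype(np.float64),K,p["dist"]).reshape(420,560,2)
    C=np.dstack([uv*d[...,None],d])
    X=(C-p["t"])@p["R"]; X[d==0]=np.nan
    return X
def proj(n,P):
    p=camera_params(n)
    return cv2.projectPoints(np.atleast_2d(np.float64(P)),cv2.Rodrigues(p["R"])[0],p["t"],p["camera_matrix"],p["dist"])[0].reshape(-1,2)
E
python3 - <<'E'
from h import *
cr=[]
for n,(a,b,c,e) in {"scene":(150,310,230,390),"side":(140,300,210,350)}.items():
    z=np.load(n+"0.npz"); im,d=z["im"],z["d"]; X=cloud(n,im,d)
    np.save(n+"X.npy",X)
    f=400/(e-c); cr.append(cv2.resize(im[a:b,c:e],(400,int((b-a)*f)),interpolation=cv2.INTER_CUBIC))
    hsv=cv2.cvtColor(im,cv2.COLOR_RGB2HSV); 
    print(n,"table",np.nanmedian(X[...,2][(abs(X[...,2])<15)]))
    box={"scene":(172,215,235,285),"side":(248,295,282,340)}[n]
    r=np.zeros((420,560),bool); r[box[0]:box[1],box[2]:box[3]]=1
    blue=r&(hsv[...,0]>100)&(hsv[...,0]<125)&(hsv[...,1]>170)&(hsv[...,2]>100)
    Z=X[...,2]
    hb=r&(Z>50); print("handle z>50",hb.sum(),np.nanmean(X[hb],0),np.nanmax(Z[hb]))
    lid=r&(Z>24)&(Z<42)
    P=X[lid][:,:2]; print("lid",lid.sum(),P.mean(0),cv2.minAreaRect(P.astype(np.float32)),np.nanmedian(X[lid][:,2]))
    if hb.sum()>5:
        print(cv2.minAreaRect(X[hb][:,:2].astype(np.float32)))
    red=(hsv[...,1]>170)&((hsv[...,0]<6)|(hsv[...,0]>174))&(hsv[...,2]>80)&(X[...,0]>0)&(Z>20)&(Z<300); 
    vv,uu=np.where(red); print("red",len(vv),X[red].mean(0) if len(vv) else 0,np.nanpercentile(X[red],[0,100],axis=0))
h=max(c.shape[0] for c in cr)
cr=[cv2.copyMakeBorder(c,0,h-c.shape[0],0,0,0) for c in cr]
cv2.imwrite("pics/crop1.png",np.hstack(cr)[:,:,::-1])
E
```

```text
scene table 1.1228280986804564
handle z>50 67 [ 507.34635457 -154.8287469    64.72926568] 71.44151970394651
lid 738 [ 508.17545159 -154.28704295] ((504.3348388671875, -159.60646057128906), (115.43183898925781, 119.90858459472656), 59.351844787597656) 33.06540758031001
((504.43914794921875, -158.95265197753906), (54.23862075805664, 14.578505516052246), 60.16261291503906)
red 831 [  308.30739062 -1193.71945473   126.48347748] [[  223.55643268 -1427.64545961    65.97082148]
 [  547.09691441   225.71403176   158.54648951]]
side table 1.6687246191636758
handle z>50 85 [ 503.61347674 -166.42183662   67.47014587] 75.65208709198015
lid 1165 [ 503.63430236 -166.67976437] ((506.7959899902344, -161.24659729003906), (121.89761352539062, 119.99654388427734), 60.067649841308594) 33.93565239977591
((506.4520568847656, -161.54318237304688), (60.401832580566406, 13.722214698791504), 59.55662536621094)
red 56 [519.14306148 216.40796042  93.67919761] [[492.25605115 206.76136495  68.62298282]
 [552.78585306 232.84365399 115.37916973]]
```

View pics/crop1.png

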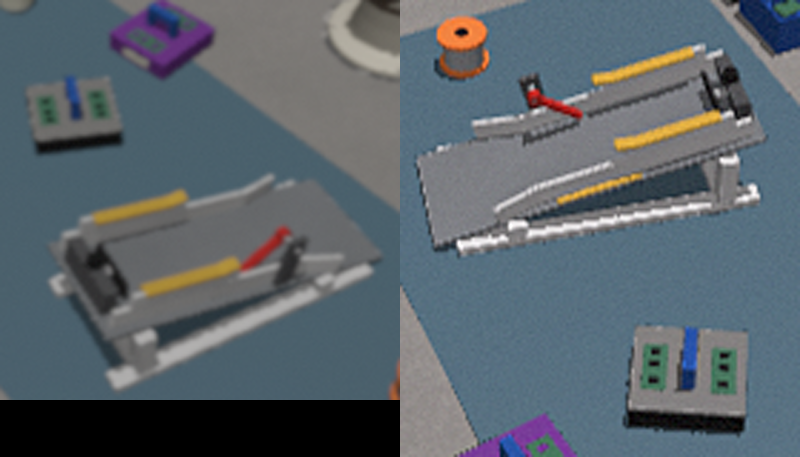

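The crop confirms it: the grey-lidded black carrier with the upright blue bar is at about (505,-160), with the bar along 60°. Next is the lane fit.

Run:
```python
from h import *
from scipy.optimize import least_squares
P=[];Q=[];R=[];Y=[]
for n in("scene","side"):
    z=np.load(n+"0.npz"); im=z["im"]; X=np.load(n+"X.npy"); hsv=cv2.cvtColor(im,cv2.COLOR_RGB2HSV)
    m=(X[...,2]>8)&(X[...,2]<190)&(np.hypot(X[...,0]-540,X[...,1]-190)<270)&(X[...,1]>0)
    ok=m&(hsv[...,1]<60)
    reg=np.zeros_like(m)
    if n=="scene": reg[222:305,250:385]=1
    else: reg[150:235,210:345]=1
    ok&=reg
    P.append(X[ok]); 
    red=reg&m&(hsv[...,1]>150)&((hsv[...,0]<6)|(hsv[...,0]>174)); R.append(X[red])
    ye=reg&m&(hsv[...,1]>150)&(hsv[...,0]>15)&(hsv[...,0]<30); Y.append(X[ye])
    print(n,ok.sum(),red.sum(),ye.sum())
# plane RANSAC with tilt ~0.21
rng=np.random.default_rng(0)
Rs=[]
for k,n in enumerate(("scene","side")):
    A=P[k];best=(0,)
    for _ in range(3000):
        a,b,c=A[rng.choice(len(A),3,False)]; nn=np.cross(b-a,c-a); l=np.linalg.norm(nn)
        if l<500: continue
        nn/=l; nn*=np.sign(nn[2]); 
        if abs(np.arccos(nn[2])-.21)>.05: continue
        i=abs((A-a)@nn)<2.5
        if i.sum()>best[0]: best=(i.sum(),i)
    I=A[best[1]]; c=I.mean(0); nn=np.linalg.svd(I-c)[2][2]; nn*=np.sign(nn[2])
    print(n,best[0],"c",c,"n",nn,"tilt",np.arccos(nn[2]),"yaw",np.arctan2(-nn[1],-nn[0]))
    np.save(n+"floor.npy",I)
    up=np.array([-nn[0],-nn[1],0]);up/=np.linalg.norm(up);ex=up-nn*(up@nn);ex/=np.linalg.norm(ex);ey=np.cross(nn,ex)
    r=cv2.minAreaRect(np.c_[(I-c)@ex,(I-c)@ey].astype(np.float32));print("rect",r)
    for nm,S in(("red",R[k]),("yel",Y[k])):
        L=np.c_[(S-c)@ex,(S-c)@ey,(S-c)@nn]; print(nm,len(L),np.round(np.percentile(L,[0,5,50,95,100],axis=0),0).tolist())
    L=np.c_[(A-c)@ex,(A-c)@ey,(A-c)@nn]
    np.save(n+"L.npy",L)
```

```text
scene 5527 68 264
side 4722 67 296
scene 2300 c [523.4643458  170.55432083  52.12895742] n [-0.20388985  0.04606858  0.97790931] tilt 0.21058256240144696 yaw -0.22221691793554207
rect ((14.302536010742188, 6.996711730957031), (403.3373107910156, 162.69163513183594), 0.6004570126533508)
red 68 [[-25.0, 40.0, 17.0], [-23.0, 43.0, 19.0], [-4.0, 47.0, 40.0], [14.0, 53.0, 65.0], [19.0, 54.0, 66.0]]
yel 264 [[48.0, -64.0, 39.0], [55.0, -60.0, 41.0], [109.0, 55.0, 44.0], [160.0, 66.0, 47.0], [167.0, 70.0, 50.0]]
side 1543 c [506.57425087 180.37311138  48.84358171] n [-0.20653191  0.02799157  0.97803939] tilt 0.20995935856313902 yaw -0.1347106381942567
rect ((41.940460205078125, 70.92780303955078), (333.3292541503906, 399.2419738769531), 85.85881805419922)
red 67 [[-7.0, -25.0, 11.0], [-6.0, 32.0, 16.0], [14.0, 37.0, 41.0], [42.0, 61.0, 66.0], [225.0, 70.0, 68.0]]
yel 296 [[-19.0, -86.0, -5.0], [12.0, -82.0, 1.0], [118.0, -69.0, 43.0], [182.0, 48.0, 48.0], [193.0, 57.0, 51.0]]
```

Emit:
servo_tool(
  motion=[
    {"travel": [0.128, 0.095, -0.02], "rot": [0, 0, 0], "hand": 1},
    {"travel": [0.128, 0.095, -0.02], "rot": [0, 0, 0], "hand": 1},
    {"travel": [0.128, 0.095, -0.02], "rot": [0, 0, 0], "hand": 1},
    {"travel": [0.128, 0.095, -0.02], "rot": [0, 0, 0], "hand": 1},
    {"travel": [0.128, 0.095, -0.02], "rot": [0, 0, 0], "hand": 1},
    {"travel": [0.128, 0.095, -0.02], "rot": [0, 0, 0], "hand": 1},
    {"travel": [0.128, 0.095, -0.02], "rot": [0, 0, 0], "hand": 1},
    {"travel": [0.128, 0.095, -0.02], "rot": [0, 0, 0], "hand": 1},
    {"travel": [0.128, 0.095, -0.02], "rot": [0, 0, 0], "hand": 1},
    {"travel": [0.128, 0.095, -0.02], "rot": [0, 0, 0], "hand": 1},
  ],
)

```text
clock: 0.93
position: [404.3, 297.3, 281.4]
ee_rot: [0.993, -0.121, -0.0, 0.0]
contact_force: [0.7, 0.7, 0.8]
gripper_width: 85.3
grasp_force: 0.0
```

Emit:
servo_tool(
  motion=[
    {"travel": [0.128, 0.095, -0.02], "rot": [0, 0, 0], "hand": 1},
    {"travel": [0.128, 0.095, -0.02], "rot": [0, 0, 0], "hand": 1},
    {"travel": [0.064, 0.05, -0.01], "rot": [0, 0, 0], "hand": 1},
    {"travel": [0, 0, 0], "rot": [0, 0, 0], "hand": 1},
    {"travel": [0, 0, 0], "rot": [0, 0, 0], "hand": 1},
  ],
)

```text
clock: 1.35
position: [467.3, 220.7, 293.4]
ee_rot: [0.992, -0.122, -0.0, 0.0]
contact_force: [-0.4, 0.4, -0.3]
gripper_width: 85.4
grasp_force: 0.0
```

```bash
cat >> h.py <<'E'
from scipy.spatial.transform import Rotation as Rt
def wshot(tag):
    s=sensors.read_state(); im,d=get_image("wrist"); p=camera_params("wrist")
    T=np.eye(4);T[:3,:3]=Rt.from_quat(s["ee_rot"]).as_matrix();T[:3,3]=s["position"]
    T=T@p["mount"]; K=p["camera_matrix"]
    v,u=np.mgrid[:420,:560]
    uv=cv2.undistortPoints(np.stack([u,v],-1).reshape(-1,1,2).astype(np.float64),K,p["dist"]).reshape(420,560,2)
    X=np.dstack([uv*d[...,None],d])@T[:3,:3].T+T[:3,3]; X[d==0]=np.nan
    cv2.imwrite(f"pics/{tag}.png",im[:,:,::-1]); np.savez(tag+".npz",im=im,d=d,X=X,T=T); return s,im,X,T
E
python3 - <<'E'
from h import *
s,im,X,T=wshot("w1"); print(s["clock"],s["position"],s["ee_rot"],s["contact_force"])
E
```

```text
1.35 [467.26968932 220.70247669 293.35596497] [ 9.92471557e-01 -1.22474527e-01 -4.17472694e-04  1.54609013e-04] [-0.37488557  0.43413393 -0.34585867]
```

View pics/w1.png

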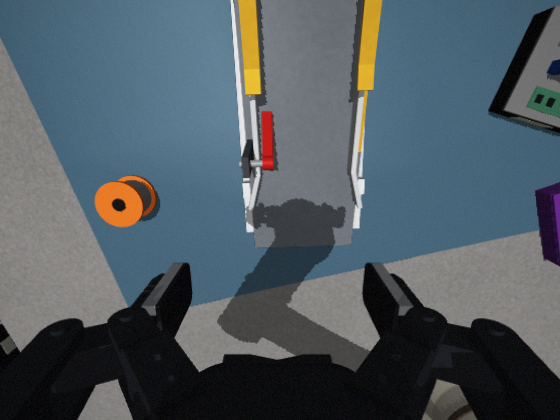

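The wrist view shows the lane: front floor edge at row 246 (columns 253-353), catch at (267,135), hinge at (265,163), and the lips starting near row 92. I'll fit from this cloud.

Run:
```python
from h import *
z=np.load("w1.npz"); im,X,T=z["im"],z["X"],z["T"]
hsv=cv2.cvtColor(im,cv2.COLOR_RGB2HSV)
core=np.zeros((420,560),bool); core[5:240,282:345]=1
A=X[core]; A=A[np.isfinite(A).all(1)]
c=np.median(A,0)
for _ in range(5):
    r=A; nn=np.linalg.svd(r-r.mean(0),full_matrices=False)[2][2]; nn*=np.sign(nn[2]); e=(A-r.mean(0))@nn; c=r.mean(0); A=A[abs(e)<2.5]
print("n",nn,np.arccos(nn[2]),"yaw by normal",np.arctan2(-nn[1],-nn[0]),len(A),"rms",e.std())
for it in range(3):
    yaw=[-.2,None,None][it] if it==0 else yaw
    h=np.array([np.cos(yaw),np.sin(yaw),0]); ex=h-nn*(h@nn); ex/=np.linalg.norm(ex); ey=np.cross(nn,ex)
    L=np.stack([(X-c)@ex,(X-c)@ey,(X-c)@nn],-1)
    fl=(abs(L[...,2])<3)&np.isfinite(L[...,2])&(hsv[...,1]<70)
    fl[300:]=0
    rows=range(130,240,3)
    # floor left/right edges between mouth & front and yellow edges
    ye=(hsv[...,1]>150)&(hsv[...,0]>15)&(hsv[...,0]<32)
    el=[];er=[]
    for r in range(8,86,3):
        cc=np.where(ye[r]&(L[r,:,2]>35)&(L[r,:,2]<52))[0]
        a=cc[cc<300]; b=cc[cc>300]
        if len(a): el.append(L[r,a.max()])
        if len(b): er.append(L[r,b.min()])
    el=np.array(el);er=np.array(er)
    sl=[np.polyfit(q[:,0],q[:,1],1) for q in(el,er)]
    print("yaw",yaw,"lip inner slopes",sl[0],sl[1],el[:,2].mean(),er[:,2].mean(),"x starts",el[-1,0],er[-1,0])
    yaw+=np.mean([sl[0][0],sl[1][0]])
print("y mid lips",(el[:,1].mean()+er[:,1].mean())/2, "halfwidth",(el[:,1].mean()-er[:,1].mean())/2)
red=(hsv[...,1]>150)&((hsv[...,0]<6)|(hsv[...,0]>174)); red[:,:240]=0;red[:,300:]=0
Lr=L[red]; print("red",len(Lr),np.round(np.nanpercentile(Lr,[0,3,50,97,100],axis=0),1).tolist())
# red arm centreline: 
lo=Lr[(Lr[:,2]<45)]; print("arm y", np.nanpercentile(lo[:,1],[5,50,95]), "slope",np.polyfit(lo[:,0],lo[:,1],1),"xz",np.polyfit(lo[:,0],lo[:,2],1))
# front edge of floor
fr=[]
for cc in range(262,345,4):
    q=np.where(fl[225:262,cc])[0]
    if len(q): fr.append(L[225+q.max(),cc])
fr=np.array(fr); print("front edge x",np.median(fr[:,0]),fr[:,0].std(), np.polyfit(fr[:,1],fr[:,0],1)[0])
le=[];re=[]
for r in range(234,244):
    q=np.where(fl[r,240:365])[0]+240
    le.append(L[r,q.min(),1]);re.append(L[r,q.max(),1])
print("floor edges y",np.median(le),np.median(re))
yl=L[ye&(L[...,2]>30)&(L[...,2]<55)]; print("yellow xmin",np.percentile(yl[:,0],[0,2]))
print("c",c,"ex",ex,"ey",ey)
np.savez("lane0.npz",c=c,ex=ex,ey=ey,nn=nn)
```

```text
n [-0.20405571  0.04373059  0.97798206] 0.21023424440169544 yaw by normal -0.2111137786399469 14703 rms 0.770105471520948
yaw -0.2 lip inner slopes [-1.51778064e-02  6.23631433e+01] [-5.95253432e-03 -3.92981684e+01] 42.950510427750245 41.58554494905358 x starts 61.90698513001344 57.04879373003367
yaw -0.2105651703671131 lip inner slopes [-4.37572403e-03  6.23567520e+01] [ 4.84983777e-03 -3.92978669e+01] 42.950510427750245 41.58554494905358 x starts 61.23580146726565 57.47460102790076
yaw -0.2103281134972311 lip inner slopes [-4.61807649e-03  6.23568156e+01] [ 4.60745521e-03 -3.92978234e+01] 42.950510427750245 41.58554494905358 x starts 61.25093990484309 57.46512030091149
y mid lips 11.52100677266192 halfwidth 50.40134419613102
red 617 [[-49.0, 51.6, -2.3], [-24.3, 51.9, 13.9], [-0.7, 57.3, 41.8], [25.6, 63.0, 66.0], [27.6, 63.5, 67.8]]
arm y [52.03917377 57.17158298 62.76658544] slope [4.08340683e-02 5.68185405e+01] xz [-0.29693233 31.5694214 ]
front edge x -178.1332514717538 0.6468044493153683 -0.001993449619872234
floor edges y 85.80067239612978 -62.39316067687649
yellow xmin [50.71690014 53.0376803 ]
c [517.23704104 160.53917147  50.48466888] ex [ 0.95643706 -0.20414966  0.20868893] ey [ 2.08780791e-01  9.77962450e-01 -1.67650977e-04]
```

```bash
cat >> h.py <<'E'
def lane():
    z=np.load("lane0.npz"); O=z["c"]-18*z["ex"]+11.5*z["ey"]
    return O,np.stack([z["ex"],z["ey"],z["nn"]],1)   # columns
def downR(yaw): 
    c,s=np.cos(yaw),np.sin(yaw); return np.array([[c,s,0],[s,-c,0],[0,0,-1.]])
def plan(p1,R1,n,s=None):
    s=s or sensors.read_state(); p0=s["position"]; R=Rt.from_quat(s["ee_rot"]); R1=Rt.from_matrix(R1)
    w=(R.inv()*R1).as_rotvec()
    print("dist",np.linalg.norm(p1-p0),"rotfrac/row",np.round(w/n/2/np.pi,5),"deg/row",np.degrees(np.linalg.norm(w))/n)
    for i in range(n):
        print(np.round(R.inv().apply((p1-p0)/n)/250,3).tolist()); R=R*Rt.from_rotvec(w/n)
E
python3 - <<'E'
from h import *
s=sensors.read_state(); print(s["joints"])
plan(np.array([505.5,-160,232]),downR(np.radians(60)),12)
E
```

```text
[ 7.57119158e-01  1.59111674e-01 -1.47462651e-01 -5.03302420e-04
 -1.26513215e+00  5.69976552e-01]
dist 388.25562975281315 rotfrac/row [-0.000e+00  1.000e-05 -1.712e-02] deg/row 6.164310610476317
[0.043, 0.12, 0.02]
[0.03, 0.124, 0.02]
[0.017, 0.127, 0.02]
[0.003, 0.128, 0.02]
[-0.011, 0.127, 0.02]
[-0.024, 0.125, 0.02]
[-0.038, 0.122, 0.02]
[-0.051, 0.117, 0.02]
[-0.063, 0.111, 0.02]
[-0.075, 0.104, 0.02]
[-0.085, 0.095, 0.02]
[-0.095, 0.085, 0.02]
```

Run:
```python
from h import *
plan(np.array([505.5,-160,232]),downR(np.radians(-120)),16)
```

```text
dist 388.25562975281315 rotfrac/row [1.000e-05 0.000e+00 1.841e-02] deg/row 6.626769014362293
[0.032, 0.09, 0.015]
[0.043, 0.086, 0.015]
[0.052, 0.08, 0.015]
[0.061, 0.074, 0.015]
[0.069, 0.066, 0.015]
[0.076, 0.058, 0.015]
[0.083, 0.049, 0.015]
[0.088, 0.039, 0.015]
[0.092, 0.028, 0.015]
[0.094, 0.018, 0.015]
[0.096, 0.007, 0.015]
[0.096, -0.004, 0.015]
[0.095, -0.015, 0.015]
[0.092, -0.026, 0.015]
[0.089, -0.037, 0.015]
[0.084, -0.047, 0.015]
```

Emit:
servo_tool(
  motion=[
    {"travel": [0.032, 0.09, 0.015], "rot": [0, 0, 0.0184], "hand": 1},
    {"travel": [0.043, 0.086, 0.015], "rot": [0, 0, 0.0184], "hand": 1},
    {"travel": [0.052, 0.08, 0.015], "rot": [0, 0, 0.0184], "hand": 1},
    {"travel": [0.061, 0.074, 0.015], "rot": [0, 0, 0.0184], "hand": 1},
    {"travel": [0.069, 0.066, 0.015], "rot": [0, 0, 0.0184], "hand": 1},
    {"travel": [0.076, 0.058, 0.015], "rot": [0, 0, 0.0184], "hand": 1},
    {"travel": [0.083, 0.049, 0.015], "rot": [0, 0, 0.0184], "hand": 1},
    {"travel": [0.088, 0.039, 0.015], "rot": [0, 0, 0.0184], "hand": 1},
    {"travel": [0.092, 0.028, 0.015], "rot": [0, 0, 0.0184], "hand": 1},
    {"travel": [0.094, 0.018, 0.015], "rot": [0, 0, 0.0184], "hand": 1},
  ],
)

```text
clock: 2.23
position: [490.9, -16.4, 255.9]
ee_rot: [0.764, -0.645, -0.0, 0.0]
contact_force: [0.0, -0.8, 0.7]
gripper_width: 85.6
grasp_force: 0.0
```

Emit:
servo_tool(
  motion=[
    {"travel": [0.096, 0.007, 0.015], "rot": [0, 0, 0.0184], "hand": 1},
    {"travel": [0.096, -0.004, 0.015], "rot": [0, 0, 0.0184], "hand": 1},
    {"travel": [0.095, -0.015, 0.015], "rot": [0, 0, 0.0184], "hand": 1},
    {"travel": [0.092, -0.026, 0.015], "rot": [0, 0, 0.0184], "hand": 1},
    {"travel": [0.089, -0.037, 0.015], "rot": [0, 0, 0.0184], "hand": 1},
    {"travel": [0.084, -0.047, 0.015], "rot": [0, 0, 0.0184], "hand": 1},
    {"travel": [0, 0, 0], "rot": [0, 0, 0], "hand": 1},
    {"travel": [0, 0, 0], "rot": [0, 0, 0], "hand": 1},
  ],
)

```text
clock: 2.9
position: [505.5, -159.7, 233.0]
ee_rot: [-0.501, 0.865, 0.001, -0.001]
contact_force: [-0.4, 0.3, 0.7]
gripper_width: 85.5
grasp_force: 0.0
```

Run:
```python
from h import *
s,im,X,T=wshot("w2"); print(s["clock"],s["position"],s["ee_rot"],s["joints"])
Z=X[...,2]; r=np.hypot(X[...,0]-505,X[...,1]+160)<95
hb=r&(Z>60)&(Z<76); hb[300:]=0
lid=r&(Z>27)&(Z<40); lid[330:]=0
hsv=cv2.cvtColor(im,cv2.COLOR_RGB2HSV)
hb&=(hsv[...,0]>95)&(hsv[...,0]<130)&(hsv[...,1]>120)
for k,m in(("bar",hb),("lid",lid)):
    print(k,m.sum(),np.nanmedian(Z[m]),cv2.minAreaRect(X[m][:,:2].astype(np.float32)),X[m].mean(0))
```

```text
2.9 [ 505.53049017 -159.72407578  233.01415024] [-5.01191123e-01  8.65336201e-01  5.54786732e-04 -6.39374204e-04] [-3.78011565e-05  2.23022068e-01 -2.19818861e-01 -3.52993289e-04
 -1.12961809e+00 -5.20657689e-01]
bar 634 67.1062886468547 ((504.4050598144531, -162.75303649902344), (53.904659271240234, 13.256575584411621), 60.042720794677734) [ 503.98164273 -163.43366556   66.99914169]
lid 8457 32.29923311128266 ((504.81591796875, -162.32241821289062), (109.56085205078125, 120.07853698730469), 60.2307243347168) [ 503.14967559 -165.39509017   32.31183365]
```

View pics/w2.png

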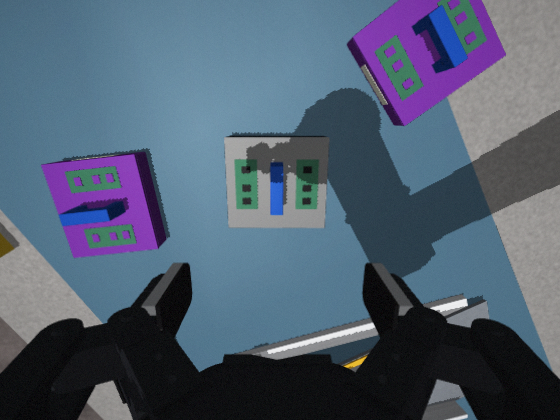

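The wrist view shows the carrier centred at (277,180) with its bar upright between the fingers, and it is clear of the purple ones at (105,205) and (430,60). The bar is at (504.5,-162.7), top at z=67, so I'll descend.

Run:
```python
from h import *
plan(np.array([504.5,-162.7,42]),downR(np.radians(-119.9)),10)
```

```text
dist 191.43431742269698 rotfrac/row [ 2.e-05 -0.e+00  3.e-05] deg/row 0.01355932660795951
[0.001, -0.0, 0.077]
[0.001, -0.0, 0.077]
[0.001, -0.0, 0.077]
[0.001, -0.0, 0.077]
[0.001, -0.0, 0.077]
[0.001, -0.0, 0.077]
[0.001, -0.0, 0.077]
[0.001, -0.0, 0.077]
[0.001, -0.0, 0.077]
[0.001, -0.0, 0.077]
```

Emit:
servo_tool(
  motion=[
    {"travel": [0.006, -0.002, 0.1], "rot": [0, 0, 0], "hand": 1},
    {"travel": [0.006, 0, 0.1], "rot": [0, 0, 0], "hand": 1},
    {"travel": [0, 0, 0.1], "rot": [0, 0, 0], "hand": 1},
    {"travel": [0, 0, 0.1], "rot": [0, 0, 0], "hand": 1},
    {"travel": [0, 0, 0.1], "rot": [0, 0, 0], "hand": 1},
    {"travel": [0, 0, 0.1], "rot": [0, 0, 0], "hand": 1},
    {"travel": [0, 0, 0.08], "rot": [0, 0, 0], "hand": 1},
    {"travel": [0, 0, 0.06], "rot": [0, 0, 0], "hand": 1},
    {"travel": [0, 0, 0.024], "rot": [0, 0, 0], "hand": 1},
    {"travel": [0, 0, 0], "rot": [0, 0, 0], "hand": 1},
  ],
)

```text
clock: 3.78
position: [504.0, -161.7, 41.7]
ee_rot: [-0.502, 0.865, 0.001, -0.001]
contact_force: [0.7, -0.2, -0.5]
gripper_width: 85.3
grasp_force: 0.0
```

Emit:
servo_tool(
  motion=[
    {"travel": [0, 0, 0], "rot": [0, 0, 0], "hand": 0},
    {"travel": [0, 0, 0], "rot": [0, 0, 0], "hand": 0},
    {"travel": [0, 0, 0], "rot": [0, 0, 0], "hand": 0},
    {"travel": [0, 0, 0], "rot": [0, 0, 0], "hand": 0},
    {"travel": [0, 0, 0], "rot": [0, 0, 0], "hand": 0},
    {"travel": [0, 0, 0], "rot": [0, 0, 0], "hand": 0},
    {"travel": [0, 0, 0], "rot": [0, 0, 0], "hand": 0},
    {"travel": [0, 0, 0], "rot": [0, 0, 0], "hand": 0},
  ],
)

```text
clock: 4.45
position: [504.8, -163.1, 43.5]
ee_rot: [-0.501, 0.866, -0.0, 0.0]
contact_force: [-0.9, 1.5, 6.0]
gripper_width: 13.1
grasp_force: 60.4
```

Emit:
servo_tool(
  motion=[
    {"travel": [0, 0, -0.02], "rot": [0, 0, 0], "hand": 0},
    {"travel": [0, 0, -0.04], "rot": [0, 0, 0], "hand": 0},
    {"travel": [0, 0, -0.08], "rot": [0, 0, 0], "hand": 0},
    {"travel": [0, 0, -0.08], "rot": [0, 0, 0], "hand": 0},
    {"travel": [0, 0, -0.08], "rot": [0, 0, 0], "hand": 0},
    {"travel": [0, 0, -0.08], "rot": [0, 0, 0], "hand": 0},
    {"travel": [0, 0, -0.08], "rot": [0, 0, 0], "hand": 0},
    {"travel": [0, 0, -0.04], "rot": [0, 0, 0], "hand": 0},
    {"travel": [0, 0, 0], "rot": [0, 0, 0], "hand": 0},
    {"travel": [0, 0, 0], "rot": [0, 0, 0], "hand": 0},
  ],
)

```text
clock: 5.28
position: [504.1, -162.8, 167.4]
ee_rot: [-0.501, 0.866, 0.0, 0.0]
contact_force: [-0.0, -0.6, -4.2]
gripper_width: 12.7
grasp_force: 59.1
```

Run:
```python
from h import *
s=sensors.read_state(); print(s["position"],s["ee_rot"],s["contact_force"],s["wrist_torque"],s["joints"])
O,L=lane(); print("O",O,L)
R=np.stack([-L[:,1],-L[:,0],-L[:,2]],1); print(np.linalg.det(R))
print("target TCP", O+L@[-98,0,43.5+45])
plan(O+L@np.array([-98,0,43.5+45]),R,14)
```

```text
[ 504.12945632 -162.79748009  167.43882581] [-5.00543984e-01  8.65711007e-01  4.11547468e-04  5.45489503e-05] [-0.02585067 -0.64294386 -4.15628945] [ 0.07584764  0.12540638 -0.02073947] [-6.39126208e-03  2.81768524e-01 -3.17645943e-01 -9.26472548e-04
 -9.71704504e-01 -5.15428355e-01]
O [502.42215305 175.46043347  46.72634024] [[ 9.56437060e-01  2.08780791e-01 -2.04055707e-01]
 [-2.04149657e-01  9.77962450e-01  4.37305864e-02]
 [ 2.08688925e-01 -1.67650977e-04  9.77982057e-01]]
1.0
target TCP [390.63239113 199.33725678 112.82623766]
dist 383.4132056113545 rotfrac/row [ 0.00238 -0.00036 -0.00353] deg/row 1.5391756031992123
[-0.073, 0.08, 0.016]
[-0.075, 0.078, 0.015]
[-0.077, 0.077, 0.014]
[-0.079, 0.075, 0.013]
[-0.08, 0.074, 0.012]
[-0.082, 0.072, 0.011]
[-0.083, 0.07, 0.01]
[-0.085, 0.069, 0.009]
[-0.086, 0.067, 0.008]
[-0.088, 0.065, 0.008]
[-0.089, 0.063, 0.007]
[-0.091, 0.061, 0.006]
[-0.092, 0.059, 0.005]
[-0.093, 0.057, 0.005]
```

Run:
```python
from h import *
O,L=lane()
R=np.stack([-L[:,1],-L[:,0],-L[:,2]],1)
plan(O+L@np.array([-97,0,43.5+80]),R,14)
```

```text
dist 383.1904802739071 rotfrac/row [ 0.00238 -0.00036 -0.00353] deg/row 1.5391756031992123
[-0.073, 0.081, 0.006]
[-0.075, 0.08, 0.005]
[-0.076, 0.078, 0.004]
[-0.078, 0.077, 0.003]
[-0.08, 0.075, 0.002]
[-0.081, 0.073, 0.001]
[-0.083, 0.071, 0.0]
[-0.085, 0.069, -0.001]
[-0.086, 0.068, -0.002]
[-0.088, 0.066, -0.002]
[-0.089, 0.064, -0.003]
[-0.09, 0.061, -0.004]
[-0.092, 0.059, -0.005]
[-0.093, 0.057, -0.005]
```

Emit:
servo_tool(
  motion=[
    {"travel": [-0.073, 0.081, 0.006], "rot": [0.0024, -0.0004, -0.0035], "hand": 0},
    {"travel": [-0.075, 0.08, 0.005], "rot": [0.0024, -0.0004, -0.0035], "hand": 0},
    {"travel": [-0.076, 0.078, 0.004], "rot": [0.0024, -0.0004, -0.0035], "hand": 0},
    {"travel": [-0.078, 0.077, 0.003], "rot": [0.0024, -0.0004, -0.0035], "hand": 0},
    {"travel": [-0.08, 0.075, 0.002], "rot": [0.0024, -0.0004, -0.0035], "hand": 0},
    {"travel": [-0.081, 0.073, 0.001], "rot": [0.0024, -0.0004, -0.0035], "hand": 0},
    {"travel": [-0.083, 0.071, 0], "rot": [0.0024, -0.0004, -0.0035], "hand": 0},
    {"travel": [-0.085, 0.069, -0.001], "rot": [0.0024, -0.0004, -0.0035], "hand": 0},
    {"travel": [-0.086, 0.068, -0.002], "rot": [0.0024, -0.0003, -0.0035], "hand": 0},
    {"travel": [-0.088, 0.066, -0.002], "rot": [0.0024, -0.0003, -0.0036], "hand": 0},
  ],
)

```text
clock: 6.12
position: [417.4, 96.9, 151.5]
ee_rot: [-0.592, 0.803, -0.059, 0.046]
contact_force: [0.6, -0.1, -4.3]
gripper_width: 12.7
grasp_force: 59.3
```

Emit:
servo_tool(
  motion=[
    {"travel": [-0.089, 0.064, -0.003], "rot": [0.0023, -0.0003, -0.0036], "hand": 0},
    {"travel": [-0.09, 0.061, -0.004], "rot": [0.0023, -0.0003, -0.0036], "hand": 0},
    {"travel": [-0.092, 0.059, -0.005], "rot": [0.0023, -0.0003, -0.0036], "hand": 0},
    {"travel": [-0.093, 0.057, -0.005], "rot": [0.0023, -0.0003, -0.0036], "hand": 0},
    {"travel": [0, 0, 0], "rot": [0, 0, 0], "hand": 0},
    {"travel": [0, 0, 0], "rot": [0, 0, 0], "hand": 0},
  ],
)

```text
clock: 6.62
position: [383.8, 200.3, 145.6]
ee_rot: [-0.627, 0.772, -0.082, 0.063]
contact_force: [-1.1, -0.2, -4.0]
gripper_width: 12.7
grasp_force: 59.5
```

```bash
cat >> h.py <<'E'
def lst(target=None,n=5):
    s=sensors.read_state(); O,L=lane(); R=np.stack([-L[:,1],-L[:,0],-L[:,2]],1)
    e=(Rt.from_quat(s["ee_rot"]).inv()*Rt.from_matrix(R)).as_rotvec()
    print("t",s["clock"],"lane pos",np.round(L.T@(s["position"]-O),2),"rot err",np.round(e,4),"F lane",np.round(L.T@s["contact_force"],2),"tq",np.round(L.T@s["wrist_torque"],2),"w",s["gripper_width"])
    if target is not None: plan(O+L@np.array(target,float),R,n,s)
E
python3 - <<'E'
from h import *
lst([-97,0,50],10); print(sensors.read_state()["joints"])
s,im,X,T=wshot("w3")
O,L=lane(); Q=(X-O)@L
# carrier lid points relative to lane
for nm in("scene","side"):
    im,d=get_image(nm); np.savez(nm+"1.npz",im=im,d=d); cv2.imwrite(f"pics/{nm}1.png",im[:,:,::-1])
    Q=(cloud(nm,im,d)-O)@L
    m=(abs(Q[...,0]+97)<75)&(abs(Q[...,1])<70)&(Q[...,2]>105)&(Q[...,2]<118)
    P=Q[m]; print(nm,m.sum(),cv2.minAreaRect(P[:,:2].astype(np.float32)),np.median(P[:,2]),np.linalg.svd(P-P.mean(0),full_matrices=False)[2][2])
E
```

```text
t 6.6167 lane pos [-97.86  -0.47 122.01] rot err [ 0.0019 -0.0047  0.0039] F lane [-1.79 -0.46 -3.68] tq [-0.09  0.68  0.02] w 12.653699323423377
dist 72.0200859627345 rotfrac/row [ 3.e-05 -7.e-05  6.e-05] deg/row 0.03645087531336881
[-0.0, -0.0, 0.029]
[-0.0, -0.0, 0.029]
[-0.0, -0.0, 0.029]
[-0.0, -0.0, 0.029]
[-0.0, -0.0, 0.029]
[-0.0, -0.0, 0.029]
[-0.0, -0.0, 0.029]
[-0.0, -0.0, 0.029]
[-0.0, -0.0, 0.029]
[-0.0, -0.0, 0.029]
[ 0.98601786  0.07867905 -0.78169821  0.32115932 -0.6630769  -1.44218051]
scene 757 ((-97.85301208496094, 0.94622802734375), (123.32902526855469, 113.0184326171875), 0.6287860870361328) 111.79716403747192 [-0.01078874 -0.01048248 -0.99988685]
side 755 ((-94.50900268554688, -0.8890609741210938), (120.2557373046875, 118.55472564697266), 0.10183590650558472) 112.54356381019524 [ 0.00341367 -0.00415636  0.99998554]
```

View pics/w3.png

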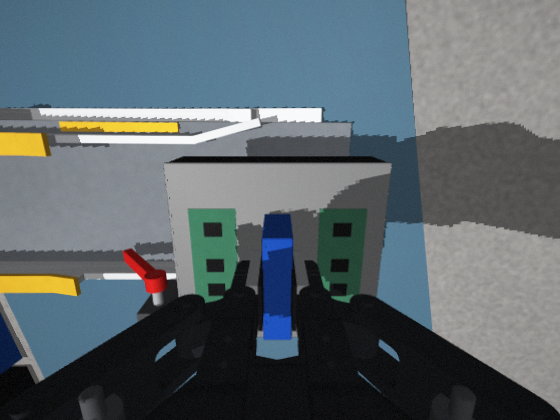

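The wrist view shows the carrier (lid at (277,230)) square over the lane mouth, with the catch at (150,275) clear of it. Down it goes.

Emit:
servo_tool(
  motion=[
    {"travel": [0, 0, 0.032], "rot": [0.0003, -0.0007, 0.0006], "hand": 0},
    {"travel": [0, 0, 0.032], "rot": [0, 0, 0], "hand": 0},
    {"travel": [0, 0, 0.032], "rot": [0, 0, 0], "hand": 0},
    {"travel": [0, 0, 0.032], "rot": [0, 0, 0], "hand": 0},
    {"travel": [0, 0, 0.032], "rot": [0, 0, 0], "hand": 0},
    {"travel": [0, 0, 0.032], "rot": [0, 0, 0], "hand": 0},
    {"travel": [0, 0, 0.032], "rot": [0, 0, 0], "hand": 0},
    {"travel": [0, 0, 0.032], "rot": [0, 0, 0], "hand": 0},
    {"travel": [0, 0, 0.032], "rot": [0, 0, 0], "hand": 0},
    {"travel": [0, 0, 0], "rot": [0, 0, 0], "hand": 0},
  ],
)

```text
clock: 7.6
position: [399.8, 195.0, 75.4]
ee_rot: [-0.624, 0.775, -0.082, 0.066]
contact_force: [1.0, -0.7, -4.3]
gripper_width: 12.7
grasp_force: 59.5
```

Emit:
servo_tool(
  motion=[
    {"travel": [0, 0, 0.004], "rot": [0, 0, 0], "hand": 0},
    {"travel": [0, 0, 0.004], "rot": [0, 0, 0], "hand": 0},
    {"travel": [0, 0, 0], "rot": [0, 0, 0], "hand": 0},
    {"travel": [0, 0, 0], "rot": [0, 0, 0], "hand": 0},
  ],
)

```text
clock: 7.93
position: [400.7, 197.3, 75.3]
ee_rot: [-0.624, 0.774, -0.081, 0.068]
contact_force: [0.2, -0.2, -4.8]
gripper_width: 12.9
grasp_force: 59.5
```

```bash
python3 -c "
from h import *
lst()"
```

```text
t 7.9333 lane pos [-95.76   0.11  49.67] rot err [-0.0025  0.0036 -0.0035] F lane [-0.8  -0.13 -4.77] tq [-0.01  0.72  0.01] w 12.920122987819754
```

Emit:
servo_tool(
  motion=[
    {"travel": [0, 0, 0.006], "rot": [0, 0, 0], "hand": 0},
    {"travel": [0, 0, 0.006], "rot": [0, 0, 0], "hand": 0},
    {"travel": [0, 0, 0.006], "rot": [0, 0, 0], "hand": 0},
    {"travel": [0, 0, 0], "rot": [0, 0, 0], "hand": 0},
    {"travel": [0, 0, 0], "rot": [0, 0, 0], "hand": 0},
  ],
)

```text
clock: 8.35
position: [401.3, 196.8, 70.4]
ee_rot: [-0.624, 0.774, -0.082, 0.068]
contact_force: [0.5, 0.4, -2.8]
gripper_width: 12.7
grasp_force: 59.4
```

```bash
python3 -c "
from h import *
lst()"
```

```text
t 8.35 lane pos [-96.12  -0.21  44.68] rot err [-0.0019  0.0024 -0.003 ] F lane [-0.19  0.47 -2.87] tq [ 0.01  0.72 -0.  ] w 12.718242785648076
```

Emit:
servo_tool(
  motion=[
    {"travel": [0, 0, 0.004], "rot": [0, 0, 0], "hand": 0},
    {"travel": [0, 0, 0], "rot": [0, 0, 0], "hand": 0},
    {"travel": [0, 0, 0], "rot": [0, 0, 0], "hand": 0},
  ],
)

```text
clock: 8.6
position: [401.6, 196.9, 69.5]
ee_rot: [-0.624, 0.774, -0.081, 0.068]
contact_force: [-0.0, -0.0, -3.5]
gripper_width: 12.6
grasp_force: 59.5
```

```bash
python3 -c "
from h import *
lst()"
```

```text
t 8.6 lane pos [-96.06  -0.12  43.74] rot err [-0.002   0.0026 -0.0031] F lane [-0.74 -0.03 -3.45] tq [-0.07  0.69  0.04] w 12.58437765006709
```

Emit:
servo_tool(
  motion=[
    {"travel": [0, 0, 0.004], "rot": [0, 0, 0], "hand": 0},
    {"travel": [0, 0, 0], "rot": [0, 0, 0], "hand": 0},
    {"travel": [0, 0, 0], "rot": [0, 0, 0], "hand": 0},
  ],
)

```text
clock: 8.85
position: [401.9, 197.1, 69.0]
ee_rot: [-0.624, 0.774, -0.081, 0.068]
contact_force: [-4.3, 0.2, 2.8]
gripper_width: 12.9
grasp_force: 60.5
```

Emit:
servo_tool(
  motion=[
    {"travel": [0, 0, 0.004], "rot": [0, 0, 0], "hand": 0},
    {"travel": [0, 0, 0], "rot": [0, 0, 0], "hand": 0},
    {"travel": [0, 0, 0], "rot": [0, 0, 0], "hand": 0},
  ],
)

```text
clock: 9.1
position: [402.0, 197.1, 68.9]
ee_rot: [-0.625, 0.774, -0.082, 0.069]
contact_force: [-12.7, 0.4, 15.2]
gripper_width: 12.8
grasp_force: 62.5
```

```bash
python3 -c "
from h import *
lst()"
```

```text
t 9.1 lane pos [-95.84   0.21  43.15] rot err [-0.0037  0.0042 -0.0026] F lane [-9.03 -2.22 17.49] tq [-0.81  3.1  -0.  ] w 12.84682631554691
```

Emit:
servo_tool(
  motion=[
    {"travel": [0, 0, -0.004], "rot": [0, 0, 0], "hand": 0},
    {"travel": [0, -0.01, 0], "rot": [0, 0, 0], "hand": 0},
    {"travel": [0, -0.012, 0], "rot": [0, 0, 0], "hand": 0},
    {"travel": [0, -0.012, 0], "rot": [0, 0, 0], "hand": 0},
    {"travel": [0, -0.012, 0], "rot": [0, 0, 0], "hand": 0},
    {"travel": [0, -0.012, 0], "rot": [0, 0, 0], "hand": 0},
    {"travel": [0, 0, 0], "rot": [0, 0, 0], "hand": 0},
  ],
)

```text
clock: 9.68
position: [416.0, 194.2, 72.0]
ee_rot: [-0.624, 0.774, -0.081, 0.068]
contact_force: [-4.9, 0.3, 4.3]
gripper_width: 12.7
grasp_force: 60.8
```

```bash
python3 -c "
from h import *
lst()"
```

```text
t 9.6833 lane pos [-81.15   0.27  43.2 ] rot err [-0.0026  0.0034 -0.0031] F lane [-3.84 -0.68  5.17] tq [-0.29  1.61 -0.01] w 12.738587059069063
```

Emit:
servo_tool(
  motion=[
    {"travel": [0.001, -0.012, -0.002], "rot": [-0.0004, 0.0005, -0.0005], "hand": 0},
    {"travel": [0, -0.012, 0], "rot": [0, 0, 0], "hand": 0},
    {"travel": [0, -0.012, 0], "rot": [0, 0, 0], "hand": 0},
    {"travel": [0, -0.012, 0], "rot": [0, 0, 0], "hand": 0},
    {"travel": [0, -0.012, 0], "rot": [0, 0, 0], "hand": 0},
    {"travel": [0, -0.012, 0], "rot": [0, 0, 0], "hand": 0},
    {"travel": [0, -0.012, 0], "rot": [0, 0, 0], "hand": 0},
    {"travel": [0, -0.012, 0], "rot": [0, 0, 0], "hand": 0},
  ],
)

```text
clock: 10.35
position: [438.8, 188.6, 77.0]
ee_rot: [-0.625, 0.773, -0.082, 0.066]
contact_force: [-2.0, 0.5, -1.8]
gripper_width: 12.8
grasp_force: 59.9
```

```bash
python3 -c "
from h import *
lst()"
```

```text
t 10.35 lane pos [-57.24  -0.49  43.22] rot err [ 0.0006 -0.0006 -0.0001] F lane [-2.34  0.06 -1.31] tq [-0.    1.18  0.07] w 12.801922070066492
```

Emit:
servo_tool(
  motion=[
    {"travel": [-0.002, -0.012, 0], "rot": [0, 0, 0], "hand": 0},
    {"travel": [0, -0.012, 0], "rot": [0, 0, 0], "hand": 0},
    {"travel": [0, -0.012, 0], "rot": [0, 0, 0], "hand": 0},
    {"travel": [0, -0.012, 0], "rot": [0, 0, 0], "hand": 0},
    {"travel": [0, -0.012, 0], "rot": [0, 0, 0], "hand": 0},
    {"travel": [0, -0.012, 0], "rot": [0, 0, 0], "hand": 0},
    {"travel": [0, -0.012, 0], "rot": [0, 0, 0], "hand": 0},
    {"travel": [0, -0.012, 0], "rot": [0, 0, 0], "hand": 0},
    {"travel": [0, -0.012, 0], "rot": [0, 0, 0], "hand": 0},
    {"travel": [0, -0.012, 0], "rot": [0, 0, 0], "hand": 0},
  ],
)

```text
clock: 11.18
position: [467.5, 183.0, 83.3]
ee_rot: [-0.626, 0.773, -0.082, 0.066]
contact_force: [-2.1, 0.3, -2.4]
gripper_width: 12.8
grasp_force: 59.8
```

```bash
python3 -c "
from h import *
lst()"
```

```text
t 11.1833 lane pos [-2.730e+01  4.000e-02  4.325e+01] rot err [ 0.0006 -0.0005 -0.    ] F lane [-2.59 -0.17 -1.87] tq [0.02 1.24 0.03] w 12.788260066882389
```

Emit:
servo_tool(
  motion=[
    {"travel": [0, -0.014, 0], "rot": [0, 0, 0], "hand": 0},
    {"travel": [0, -0.014, 0], "rot": [0, 0, 0], "hand": 0},
    {"travel": [0, -0.014, 0], "rot": [0, 0, 0], "hand": 0},
    {"travel": [0, -0.014, 0], "rot": [0, 0, 0], "hand": 0},
    {"travel": [0, -0.014, 0], "rot": [0, 0, 0], "hand": 0},
    {"travel": [0, 0, 0], "rot": [0, 0, 0], "hand": 0},
  ],
)

```text
clock: 11.68
position: [484.8, 179.7, 87.1]
ee_rot: [-0.625, 0.773, -0.082, 0.066]
contact_force: [-0.6, 1.3, -4.0]
gripper_width: 12.8
grasp_force: 59.4
```

Run:
```python
from h import *
lst()
cr=[]
for n,(a,b,c,e) in {"scene":(215,305,245,390),"side":(140,240,205,350)}.items():
    im,d=get_image(n); cr.append(cv2.resize(im[a:b,c:e],(400,280),interpolation=cv2.INTER_CUBIC))
cv2.imwrite("pics/m1.png",np.hstack(cr)[:,:,::-1])
```

```text
t 11.6833 lane pos [-9.23  0.42 43.28] rot err [ 0.      0.0001 -0.0007] F lane [-1.64  1.18 -3.75] tq [ 0.01  0.55 -0.01] w 12.840664691903468
```

View pics/m1.png

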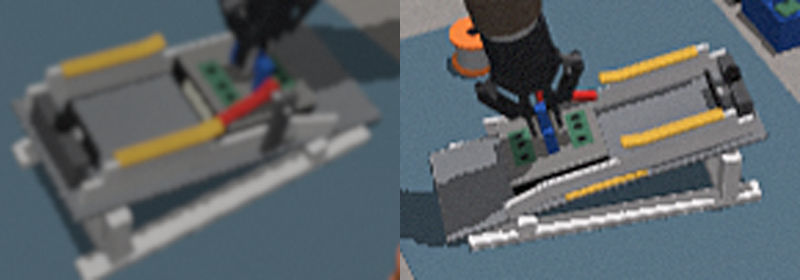

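The crop shows the catch riding on the lid at (245,105), so step 1 is underway. I'll continue up the lane.

Emit:
servo_tool(
  motion=[
    {"travel": [0.001, -0.016, 0.001], "rot": [0, 0, 0], "hand": 0},
    {"travel": [0, -0.016, 0], "rot": [0, 0, 0], "hand": 0},
    {"travel": [0, -0.016, 0], "rot": [0, 0, 0], "hand": 0},
    {"travel": [0, -0.016, 0], "rot": [0, 0, 0], "hand": 0},
    {"travel": [0, -0.016, 0], "rot": [0, 0, 0], "hand": 0},
    {"travel": [0, -0.016, 0], "rot": [0, 0, 0], "hand": 0},
    {"travel": [0, -0.016, 0], "rot": [0, 0, 0], "hand": 0},
    {"travel": [0, -0.016, 0], "rot": [0, 0, 0], "hand": 0},
    {"travel": [0, -0.016, 0], "rot": [0, 0, 0], "hand": 0},
    {"travel": [0, -0.016, 0], "rot": [0, 0, 0], "hand": 0},
  ],
)

```text
clock: 12.62
position: [522.4, 170.9, 95.3]
ee_rot: [-0.625, 0.773, -0.082, 0.065]
contact_force: [-6.3, 1.6, 2.7]
gripper_width: 12.8
grasp_force: 60.4
```

```bash
python3 -c "
from h import *
lst()"
```

```text
t 12.6167 lane pos [30.12 -0.28 43.22] rot err [ 0.0007 -0.0008 -0.    ] F lane [-5.77  0.29  3.94] tq [-0.    1.91  0.06] w 12.757699258670167
```

Emit:
servo_tool(
  motion=[
    {"travel": [0, -0.016, 0], "rot": [0, 0, 0], "hand": 0},
    {"travel": [0, -0.016, 0], "rot": [0, 0, 0], "hand": 0},
    {"travel": [0, -0.016, 0], "rot": [0, 0, 0], "hand": 0},
    {"travel": [0, -0.016, 0], "rot": [0, 0, 0], "hand": 0},
    {"travel": [0, -0.016, 0], "rot": [0, 0, 0], "hand": 0},
    {"travel": [0, -0.016, 0], "rot": [0, 0, 0], "hand": 0},
    {"travel": [0, -0.016, 0], "rot": [0, 0, 0], "hand": 0},
    {"travel": [0, -0.016, 0], "rot": [0, 0, 0], "hand": 0},
    {"travel": [0, -0.016, 0], "rot": [0, 0, 0], "hand": 0},
    {"travel": [0, -0.016, 0], "rot": [0, 0, 0], "hand": 0},
  ],
)

```text
clock: 13.45
position: [560.4, 162.6, 103.6]
ee_rot: [-0.625, 0.773, -0.082, 0.065]
contact_force: [-6.2, 1.7, 1.6]
gripper_width: 13.1
grasp_force: 60.5
```

```bash
python3 -c "
from h import *
lst()"
```

```text
t 13.45 lane pos [69.92 -0.45 43.23] rot err [ 0.0012 -0.0011 -0.0001] F lane [-5.97  0.38  2.92] tq [-0.01  1.97  0.04] w 13.073375689420534
```

Emit:
servo_tool(
  motion=[
    {"travel": [-0.001, -0.016, -0.001], "rot": [0, 0, 0], "hand": 0},
    {"travel": [0, -0.016, 0], "rot": [0, 0, 0], "hand": 0},
    {"travel": [0, -0.016, 0], "rot": [0, 0, 0], "hand": 0},
    {"travel": [0, -0.016, 0], "rot": [0, 0, 0], "hand": 0},
    {"travel": [0, -0.016, 0], "rot": [0, 0, 0], "hand": 0},
    {"travel": [0, -0.016, 0], "rot": [0, 0, 0], "hand": 0},
    {"travel": [0, -0.016, 0], "rot": [0, 0, 0], "hand": 0},
    {"travel": [0, -0.016, 0], "rot": [0, 0, 0], "hand": 0},
    {"travel": [0, -0.016, 0], "rot": [0, 0, 0], "hand": 0},
    {"travel": [0, -0.016, 0], "rot": [0, 0, 0], "hand": 0},
  ],
)

```text
clock: 14.28
position: [599.1, 154.9, 112.0]
ee_rot: [-0.626, 0.773, -0.082, 0.066]
contact_force: [-4.0, 0.6, -0.1]
gripper_width: 13.1
grasp_force: 60.2
```

Emit:
servo_tool(
  motion=[
    {"travel": [0, -0.012, 0], "rot": [0, 0, 0], "hand": 0},
    {"travel": [0, -0.012, 0], "rot": [0, 0, 0], "hand": 0},
    {"travel": [0, -0.012, 0], "rot": [0, 0, 0], "hand": 0},
    {"travel": [0, -0.012, 0], "rot": [0, 0, 0], "hand": 0},
  ],
)

```text
clock: 14.62
position: [610.6, 152.6, 114.5]
ee_rot: [-0.626, 0.773, -0.082, 0.066]
contact_force: [-3.3, 0.9, 0.4]
gripper_width: 12.9
grasp_force: 60.1
```

```bash
python3 -c "
from h import *
lst()"
```

```text
t 14.6167 lane pos [122.33   0.19  43.24] rot err [ 0.0003 -0.0002  0.0001] F lane [-3.21  0.16  1.07] tq [-0.05  1.42  0.07] w 12.88078302756307
```

Emit:
servo_tool(
  motion=[
    {"travel": [0, -0.008, 0], "rot": [0, 0, 0], "hand": 0},
    {"travel": [0, -0.008, 0], "rot": [0, 0, 0], "hand": 0},
  ],
)

```text
clock: 14.78
position: [614.4, 151.8, 115.4]
ee_rot: [-0.626, 0.773, -0.082, 0.066]
contact_force: [-3.8, 1.8, 0.2]
gripper_width: 12.7
grasp_force: 60.1
```

Emit:
servo_tool(
  motion=[
    {"travel": [0, -0.008, 0], "rot": [0, 0, 0], "hand": 0},
    {"travel": [0, -0.008, 0], "rot": [0, 0, 0], "hand": 0},
  ],
)

```text
clock: 14.95
position: [618.1, 150.9, 116.2]
ee_rot: [-0.626, 0.773, -0.082, 0.066]
contact_force: [-3.2, 0.7, -0.5]
gripper_width: 12.4
grasp_force: 60.1
```

Emit:
servo_tool(
  motion=[
    {"travel": [0, -0.008, 0], "rot": [0, 0, 0], "hand": 0},
    {"travel": [0, -0.008, 0], "rot": [0, 0, 0], "hand": 0},
  ],
)

```text
clock: 15.12
position: [621.9, 150.1, 117.0]
ee_rot: [-0.626, 0.773, -0.082, 0.066]
contact_force: [-4.1, 1.1, 0.2]
gripper_width: 13.1
grasp_force: 60.1
```

```bash
python3 -c "
from h import *
lst()"
```

```text
t 15.1167 lane pos [134.14   0.16  43.23] rot err [ 0.0005 -0.0004  0.0001] F lane [-4.12  0.19  1.07] tq [ 0.    1.41 -0.01] w 13.128788256193696
```

Emit:
servo_tool(
  motion=[
    {"travel": [0, -0.004, 0], "rot": [0, 0, 0], "hand": 0},
    {"travel": [0, -0.004, 0], "rot": [0, 0, 0], "hand": 0},
  ],
)

```text
clock: 15.28
position: [623.4, 149.7, 117.3]
ee_rot: [-0.625, 0.773, -0.081, 0.065]
contact_force: [-6.8, 2.1, 3.1]
gripper_width: 12.5
grasp_force: 60.4
```

Emit:
servo_tool(
  motion=[
    {"travel": [0, -0.004, 0], "rot": [0, 0, 0], "hand": 0},
    {"travel": [0, -0.004, 0], "rot": [0, 0, 0], "hand": 0},
  ],
)

```text
clock: 15.45
position: [624.7, 149.4, 117.6]
ee_rot: [-0.626, 0.773, -0.081, 0.065]
contact_force: [-8.7, 3.2, 1.8]
gripper_width: 12.9
grasp_force: 60.6
```

Emit:
servo_tool(
  motion=[
    {"travel": [0, -0.004, 0], "rot": [0, 0, 0], "hand": 0},
    {"travel": [0, -0.004, 0], "rot": [0, 0, 0], "hand": 0},
  ],
)

```text
clock: 15.62
position: [626.0, 149.1, 118.0]
ee_rot: [-0.626, 0.773, -0.081, 0.064]
contact_force: [-10.6, 4.4, 3.0]
gripper_width: 13.0
grasp_force: 60.9
```

```bash
python3 -c "
from h import *
lst()"
```

```text
t 15.6167 lane pos [1.3842e+02 2.0000e-02 4.3330e+01] rot err [ 0.003  -0.0013  0.    ] F lane [-10.44   2.12   5.34] tq [0.56 3.39 0.  ] w 12.987776270708412
```

Emit:
servo_tool(
  motion=[
    {"travel": [0, -0.005, 0], "rot": [0, 0, 0], "hand": 0},
    {"travel": [0, -0.004, 0], "rot": [0, 0, 0], "hand": 0},
    {"travel": [0, 0, 0], "rot": [0, 0, 0], "hand": 0},
    {"travel": [0, 0, 0], "rot": [0, 0, 0], "hand": 0},
    {"travel": [0, 0, 0], "rot": [0, 0, 0], "hand": 0},
  ],
)

```text
clock: 16.03
position: [627.6, 148.7, 118.4]
ee_rot: [-0.626, 0.773, -0.081, 0.064]
contact_force: [-11.7, 4.4, 4.3]
gripper_width: 12.8
grasp_force: 60.9
```

Run:
```python
from h import *
lst()
cr=[]
for n,(a,b,c,e) in {"scene":(215,305,245,390),"side":(140,240,205,350)}.items():
    im,d=get_image(n); cr.append(cv2.resize(im[a:b,c:e],(400,280),interpolation=cv2.INTER_CUBIC))
cv2.imwrite("pics/m2.png",np.hstack(cr)[:,:,::-1])
```

```text
t 16.0333 lane pos [ 1.4011e+02 -4.0000e-02  4.3350e+01] rot err [ 0.0037 -0.0017  0.0002] F lane [-11.22   1.9    6.76] tq [ 0.56  3.57 -0.01] w 12.809395681194298
```

View pics/m2.png

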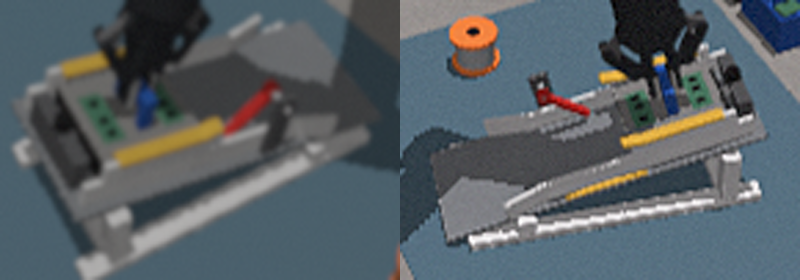

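The catch is down behind the carrier (crop (565,100)), and the bumper is pressed in about 5.5 mm. Now I pull back to tug.

Emit:
servo_tool(
  motion=[
    {"travel": [0, 0.008, -0.001], "rot": [0, 0, 0], "hand": 0},
    {"travel": [0, 0.012, 0], "rot": [0, 0, 0], "hand": 0},
    {"travel": [0, 0.016, 0], "rot": [0, 0, 0], "hand": 0},
    {"travel": [0, 0.016, 0], "rot": [0, 0, 0], "hand": 0},
    {"travel": [0, 0.016, 0], "rot": [0, 0, 0], "hand": 0},
    {"travel": [0, 0.016, 0], "rot": [0, 0, 0], "hand": 0},
    {"travel": [0, 0.012, 0], "rot": [0, 0, 0], "hand": 0},
    {"travel": [0, 0.008, 0], "rot": [0, 0, 0], "hand": 0},
  ],
)

```text
clock: 16.8
position: [604.2, 153.8, 113.3]
ee_rot: [-0.626, 0.773, -0.082, 0.065]
contact_force: [-0.2, 0.3, -3.5]
gripper_width: 12.7
grasp_force: 59.5
```

```bash
python3 -c "
from h import *
lst()"
```

```text
t 16.8 lane pos [1.1571e+02 2.0000e-02 4.3360e+01] rot err [ 0.0008 -0.0006  0.0002] F lane [-0.95  0.26 -3.37] tq [ 0.01  0.64 -0.04] w 12.706117383190843
```

Emit:
servo_tool(
  motion=[
    {"travel": [0, 0.004, 0], "rot": [0, 0, 0], "hand": 0},
    {"travel": [0, 0.004, 0], "rot": [0, 0, 0], "hand": 0},
  ],
)

```text
clock: 16.97
position: [602.7, 154.2, 113.0]
ee_rot: [-0.626, 0.773, -0.082, 0.066]
contact_force: [-0.4, -0.4, -4.9]
gripper_width: 12.8
grasp_force: 59.5
```

Emit:
servo_tool(
  motion=[
    {"travel": [0, 0.004, 0], "rot": [0, 0, 0], "hand": 0},
    {"travel": [0, 0.004, 0], "rot": [0, 0, 0], "hand": 0},
  ],
)

```text
clock: 17.13
position: [600.9, 154.6, 112.6]
ee_rot: [-0.626, 0.773, -0.082, 0.066]
contact_force: [-0.4, -0.1, -3.5]
gripper_width: 12.7
grasp_force: 59.5
```

```bash
python3 -c "
from h import *
lst()"
```

```text
t 17.1333 lane pos [112.2    0.16  43.46] rot err [ 0.0004 -0.0004  0.    ] F lane [-1.09 -0.21 -3.33] tq [-0.    0.66  0.05] w 12.68473316502254
```

Emit:
servo_tool(
  motion=[
    {"travel": [0, 0.004, 0], "rot": [0, 0, 0], "hand": 0},
    {"travel": [0, 0.004, 0], "rot": [0, 0, 0], "hand": 0},
  ],
)

```text
clock: 17.3
position: [599.0, 155.0, 112.2]
ee_rot: [-0.626, 0.773, -0.082, 0.066]
contact_force: [0.1, -0.2, -3.1]
gripper_width: 13.2
grasp_force: 59.5
```

Emit:
servo_tool(
  motion=[
    {"travel": [0, 0.004, 0], "rot": [0, 0, 0], "hand": 0},
    {"travel": [0, 0, 0], "rot": [0, 0, 0], "hand": 0},
  ],
)

```text
clock: 17.47
position: [597.8, 155.2, 112.0]
ee_rot: [-0.626, 0.773, -0.082, 0.066]
contact_force: [-0.1, 0.0, -3.9]
gripper_width: 12.7
grasp_force: 59.5
```

Emit:
servo_tool(
  motion=[
    {"travel": [0, 0.003, 0], "rot": [0, 0, 0], "hand": 0},
    {"travel": [0, 0, 0], "rot": [0, 0, 0], "hand": 0},
  ],
)

```text
clock: 17.63
position: [597.2, 155.3, 111.9]
ee_rot: [-0.626, 0.773, -0.082, 0.066]
contact_force: [0.1, -0.3, -3.9]
gripper_width: 12.5
grasp_force: 59.5
```

```bash
python3 -c "
from h import *
lst()"
```

```text
t 17.6333 lane pos [108.36   0.11  43.5 ] rot err [ 0.0005 -0.0004  0.0001] F lane [-0.63 -0.24 -3.81] tq [0.04 0.7  0.02] w 12.520229752733647
```

Emit:
servo_tool(
  motion=[
    {"travel": [0, 0.003, 0], "rot": [0, 0, 0], "hand": 0},
    {"travel": [0, 0, 0], "rot": [0, 0, 0], "hand": 0},
  ],
)

```text
clock: 17.8
position: [596.5, 155.5, 111.7]
ee_rot: [-0.626, 0.773, -0.082, 0.066]
contact_force: [0.2, 0.5, -4.1]
gripper_width: 12.7
grasp_force: 59.5
```

Emit:
servo_tool(
  motion=[
    {"travel": [0, 0.003, 0], "rot": [0, 0, 0], "hand": 0},
    {"travel": [0, 0, 0], "rot": [0, 0, 0], "hand": 0},
  ],
)

```text
clock: 17.97
position: [595.8, 155.6, 111.5]
ee_rot: [-0.626, 0.773, -0.082, 0.066]
contact_force: [0.1, 0.2, -4.2]
gripper_width: 13.2
grasp_force: 59.5
```

Emit:
servo_tool(
  motion=[
    {"travel": [0, 0.003, 0], "rot": [0, 0, 0], "hand": 0},
    {"travel": [0, 0, 0], "rot": [0, 0, 0], "hand": 0},
  ],
)

```text
clock: 18.13
position: [595.1, 155.8, 111.4]
ee_rot: [-0.626, 0.773, -0.082, 0.066]
contact_force: [0.8, 0.3, -3.4]
gripper_width: 12.4
grasp_force: 59.5
```

```bash
python3 -c "
from h import *
lst()"
```

```text
t 18.1333 lane pos [106.11   0.14  43.48] rot err [ 0.0005 -0.0004  0.0001] F lane [-0.02  0.41 -3.48] tq [-0.04  0.67  0.03] w 12.391408441878651
```

Emit:
servo_tool(
  motion=[
    {"travel": [0, 0.003, 0], "rot": [0, 0, 0], "hand": 0},
    {"travel": [0, 0, 0], "rot": [0, 0, 0], "hand": 0},
  ],
)

```text
clock: 18.3
position: [594.7, 156.0, 111.5]
ee_rot: [-0.626, 0.773, -0.082, 0.066]
contact_force: [0.8, -1.3, -3.4]
gripper_width: 12.9
grasp_force: 59.5
```

Emit:
servo_tool(
  motion=[
    {"travel": [0, 0.003, 0], "rot": [0, 0, 0], "hand": 0},
    {"travel": [0, 0, 0], "rot": [0, 0, 0], "hand": 0},
  ],
)

```text
clock: 18.47
position: [594.3, 156.1, 111.7]
ee_rot: [-0.626, 0.773, -0.082, 0.066]
contact_force: [2.7, -2.2, -2.0]
gripper_width: 12.9
grasp_force: 59.5
```

```bash
python3 -c "
from h import *
lst()"
```

```text
t 18.4667 lane pos [105.41   0.28  43.89] rot err [-0.0008  0.0002  0.0001] F lane [ 2.62 -1.61 -2.64] tq [-0.41 -0.3  -0.11] w 12.912970309090344
```

Emit:
servo_tool(
  motion=[
    {"travel": [0, 0.003, 0.002], "rot": [0, 0, 0], "hand": 0},
    {"travel": [0, 0, 0], "rot": [0, 0, 0], "hand": 0},
  ],
)

```text
clock: 18.63
position: [594.2, 156.3, 111.4]
ee_rot: [-0.625, 0.773, -0.082, 0.067]
contact_force: [4.3, -2.3, -0.8]
gripper_width: 12.7
grasp_force: 59.7
```

Emit:
servo_tool(
  motion=[
    {"travel": [0, 0.002, 0], "rot": [0, 0, 0], "hand": 0},
    {"travel": [0, 0, 0], "rot": [0, 0, 0], "hand": 0},
  ],
)

```text
clock: 18.8
position: [594.0, 156.3, 111.5]
ee_rot: [-0.625, 0.773, -0.082, 0.067]
contact_force: [4.5, -4.4, -1.7]
gripper_width: 13.0
grasp_force: 59.7
```

```bash
python3 -c "
from h import *
lst()"
```

```text
t 18.8 lane pos [104.97   0.39  43.87] rot err [-0.0022  0.0008 -0.0001] F lane [ 4.87 -3.39 -2.74] tq [-0.87 -1.16 -0.12] w 12.969042205978052
```

Emit:
servo_tool(
  motion=[
    {"travel": [0, 0.003, 0], "rot": [0, 0, 0], "hand": 0},
    {"travel": [0, 0.002, 0], "rot": [0, 0, 0], "hand": 0},
    {"travel": [0, 0, 0], "rot": [0, 0, 0], "hand": 0},
    {"travel": [0, 0, 0], "rot": [0, 0, 0], "hand": 0},
    {"travel": [0, 0, 0], "rot": [0, 0, 0], "hand": 0},
    {"travel": [0, 0, 0], "rot": [0, 0, 0], "hand": 0},
  ],
)

```text
clock: 19.3
position: [593.5, 156.5, 111.8]
ee_rot: [-0.625, 0.773, -0.083, 0.068]
contact_force: [7.0, -5.0, -0.9]
gripper_width: 13.1
grasp_force: 59.7
```

Run:
```python
from h import *
lst()
cr=[]
for n,(a,b,c,e) in {"scene":(215,305,245,390),"side":(140,240,205,350)}.items():
    im,d=get_image(n); cr.append(cv2.resize(im[a:b,c:e],(400,280),interpolation=cv2.INTER_CUBIC))
cv2.imwrite("pics/m3.png",np.hstack(cr)[:,:,::-1])
```

```text
t 19.3 lane pos [104.58   0.5   44.26] rot err [-0.0035  0.0014 -0.0003] F lane [ 7.54 -3.43 -2.55] tq [-1.2  -1.79 -0.1 ] w 13.069759127372878
```

View pics/m3.png

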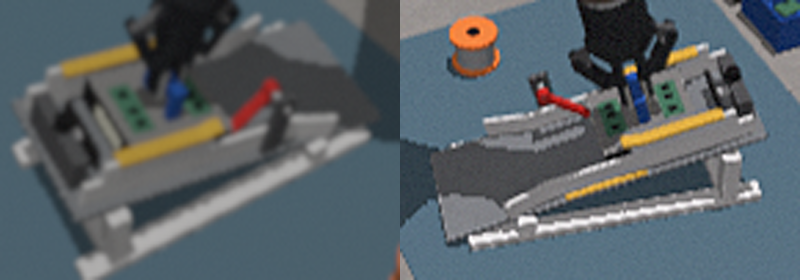

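The catch is still down at (565,100) and holding about 8 N. I'll relax the pull and set the carrier free.

Emit:
servo_tool(
  motion=[
    {"travel": [0, -0.01, 0], "rot": [0, 0, 0], "hand": 0},
    {"travel": [0, -0.014, 0], "rot": [0, 0, 0], "hand": 0},
    {"travel": [0, 0, 0], "rot": [0, 0, 0], "hand": 0},
    {"travel": [0, 0, 0], "rot": [0, 0, 0], "hand": 0},
  ],
)

```text
clock: 19.73
position: [596.9, 155.3, 111.5]
ee_rot: [-0.626, 0.773, -0.082, 0.065]
contact_force: [-1.8, -1.4, 1.5]
gripper_width: 12.9
grasp_force: 60.2
```

```bash
python3 -c "
from h import *
lst()"
```

```text
t 19.7333 lane pos [ 1.0801e+02 -5.0000e-02  4.3180e+01] rot err [ 0.0009 -0.0009  0.0002] F lane [-1.14 -1.7   1.76] tq [-0.48  0.65 -0.02] w 12.865545099012838
```

Emit:
servo_tool(
  motion=[
    {"travel": [0, 0, 0], "rot": [0, 0, 0], "hand": 0.4},
    {"travel": [0, 0, 0], "rot": [0, 0, 0], "hand": 0.5},
    {"travel": [0, 0, 0], "rot": [0, 0, 0], "hand": 0.5},
    {"travel": [0, 0, 0], "rot": [0, 0, 0], "hand": 0.5},
    {"travel": [0, 0, 0], "rot": [0, 0, 0], "hand": 0.5},
  ],
)

```text
clock: 20.15
position: [597.3, 155.6, 111.5]
ee_rot: [-0.626, 0.773, -0.082, 0.066]
contact_force: [0.5, -0.2, -0.2]
gripper_width: 42.4
grasp_force: 0.0
```

Emit:
servo_tool(
  motion=[
    {"travel": [0, 0, -0.02], "rot": [0, 0, 0], "hand": 0.5},
    {"travel": [0, 0, -0.04], "rot": [0, 0, 0], "hand": 0.5},
    {"travel": [0, 0, -0.06], "rot": [0, 0, 0], "hand": 0.5},
    {"travel": [0, 0, -0.08], "rot": [0, 0, 0], "hand": 0.5},
    {"travel": [0, 0, -0.08], "rot": [0, 0, 0], "hand": 0.5},
    {"travel": [0, 0, -0.08], "rot": [0, 0, 0], "hand": 0.5},
    {"travel": [0, 0, -0.08], "rot": [0, 0, 0], "hand": 0.5},
    {"travel": [0, 0, -0.08], "rot": [0, 0, 0], "hand": 0.5},
    {"travel": [0, 0, -0.06], "rot": [0, 0, 0], "hand": 0.5},
    {"travel": [0, 0, 0], "rot": [0, 0, 0], "hand": 0.5},
  ],
)

```text
clock: 20.98
position: [568.9, 162.9, 258.6]
ee_rot: [-0.626, 0.773, -0.082, 0.07]
contact_force: [0.0, 0.3, 0.1]
gripper_width: 42.7
grasp_force: 0.0
```

Run:
```python
from h import *
lst()
O,L=lane(); cr=[]
for n,(a,b,c,e) in {"scene":(215,305,245,390),"side":(140,240,205,350)}.items():
    im,d=get_image(n); cr.append(cv2.resize(im[a:b,c:e],(400,280),interpolation=cv2.INTER_CUBIC))
    Q=(cloud(n,im,d)-O)@L
    hsv=cv2.cvtColor(im,cv2.COLOR_RGB2HSV)
    m=(abs(Q[...,0]-110)<55)&(abs(Q[...,1])<45)&(Q[...,2]>25)&(Q[...,2]<39); P=Q[m]
    bar=(abs(Q[...,0]-110)<30)&(abs(Q[...,1])<40)&(Q[...,2]>58)&(Q[...,2]<75)
    A=np.c_[P[:,:2],np.ones(len(P))]; print(n,"lid z",np.median(P[:,2]),"tilt",np.linalg.lstsq(A,P[:,2],rcond=None)[0][:2],"bar",cv2.minAreaRect(Q[bar][:,:2].astype(np.float32)))
    red=(hsv[...,1]>150)&((hsv[...,0]<6)|(hsv[...,0]>174))&(Q[...,1]>30)&(Q[...,1]<62)&(abs(Q[...,0]-20)<50); print("red",np.round(np.percentile(Q[red],[3,97],axis=0),0).tolist())
cv2.imwrite("pics/m4.png",np.hstack(cr)[:,:,::-1])
```

```text
t 20.9833 lane pos [110.38   1.53 193.07] rot err [-0.0064  0.0057  0.    ] F lane [-0.04  0.29  0.07] tq [0.01 0.37 0.03] w 42.68291250743268
scene lid z 33.28234901331211 tilt [-0.00215826  0.00059904] bar ((106.95037078857422, 2.5423202514648438), (54.65471649169922, 15.93785572052002), 88.95964813232422)
red [[-2.0, 40.0, 23.0], [36.0, 53.0, 67.0]]
side lid z 33.89659717960413 tilt [-2.59539182e-03  2.13147167e-05] bar ((110.68352508544922, 1.1240653991699219), (14.2949857711792, 57.94953918457031), 0.019618913531303406)
red [[-5.0, 37.0, 14.0], [42.0, 53.0, 69.0]]
```

View pics/m4.png

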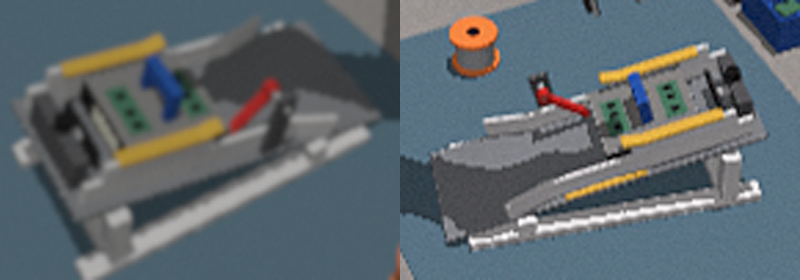

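The carrier lies flat with its middle about 109 mm up the lane, the catch hangs down behind it at (255,105), and the gripper is clear.

```bash
python3 -c "
from bench import job_done
print(job_done())"
```

```text
the job is handed in; nothing more can be done
None
```

The job is handed in, though `job_done()` gave no verdict: the carrier pressed the bumper in about 5.5 mm, held against the dropped catch at about 8 N, and now lies released and flat about 109 mm up the lane with the catch down.

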